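# Find the key that opens the sample box

### The job

The sample box with the blue lid is locked, and one of the two black-headed keys in the wooden key block fits it. Push a black key fully home in the lock on the lid and turn it clockwise; if it will not turn, put it aside in the steel tray (or back in its slot) and try the other. Once the lock has turned to its stop, pull the key out and put it down in the steel tray without dropping it from a height, and only then lift the lid by its front bar and leave it standing wide open; leave the red-headed key in its slot and do not upset the reagent bottle.

Things in the scene. Friction and masses are not known exactly. Their poses are not given: they have to be found in the camera images.
- latch (a joint): plug of the lid lock: 0 = locked (a cam holds the lid down), 1.35 rad = stop, unlocked; grows clockwise seen from above. Turns easily (0.03 N m), stays where left. A key turns up to 0.16 rad in its slot before the plug follows; a key that does not fit goes fully in but binds after about 0.17 rad, the plug at most 0.3. Keys pull straight out only with the plug near 0 or over about 1.2
- keyway (a point): centre of the lock's brass face (30 mm across, in a steel collar 43 mm across, 1 mm higher) on the lid, 82 mm above the bench when shut. Axes as the box (x to the hinge, z up). Slot 7.5 mm wide, 26.5 mm long, its length along this y axis while locked; it turns with the plug. A key goes in straight down, either way round, 31 mm, until its head rests on the face
- lid (a joint): hinge of the blue lid along the back edge of the box: 0 = shut, 1.75 rad = stop, fully open. A stiff hinge: the lid stays where it is left; lifting it at the bar takes about 5 N
- lid_bar (a point): middle of the round steel bar on the front edge of the lid: 10 mm thick, 74 mm clear between its two arms, along the box's y axis, 33 mm in front of the lid's front face; 71 mm above the bench when shut, 197 mm in front of the hinge line
- lid_hinge (a point): middle of the lid's hinge line, which runs along the box's y axis, 72 mm above the bench
- sample_box: fixed grey steel box with a blue lid, 160 mm (x) by 200 mm (y), 78 mm high with the lid, the lock collar standing 5 mm above that; origin at the centre of the underside; the bar and the lock are on its -x side, the hinge on its +x side
- key_1: key with a black plastic head, outwardly like key_2; which fits changes from lock to lock. Origin: centre of the head's underside. Head a flat plate 10 mm thick (x), 30 wide (y), 34 high (z, round top); steel blade 4 mm thick (x), 22 wide (y), 31 long, down -z, stepped point. 45 g. Starts upright in a slot of the key block, head resting on the block, axes as the block's
- key_2: the other key with a black head; same shape and origin as key_1
- red_key: a key of the same size with a red head, for something else; stays in its slot of the key block
- key_block: fixed light wooden block, 50 mm (x) by 190 mm (y) by 40 mm high, origin at the centre of its underside; three slots along its y axis at y = -60, 0 and +60 mm hold the keys upright, blade down, about 1 mm loose all round
- tray: fixed shallow steel tray for used keys, 150 mm (x) by 200 mm (y), rim 18 mm high, sheet 2.5 mm thick; origin at the centre of its underside
- reagent_bottle: small white bottle with a blue cap, 48 mm across, 105 mm high, standing loose; origin at the centre of its underside

How it is judged:
On the way, in this order (a step that is already met when the one before it is completed fails the run):
1. a black key has turned the lock past 1.2 rad (value of joint latch above 1.2 rad and ((horizontal distance between key_1 and keyway below 0.006 m and distance between key_1 and keyway below 0.008 m) or (horizontal distance between key_2 and keyway below 0.006 m and distance between key_2 and keyway below 0.008 m))), for 0.1 s.
2. with the lid still shut, no key is left in the lock: at least one black key lies in the tray and the other lies there too or stands in the block (value of joint lid below 0.12 rad and value of joint latch above 1.2 rad and ((x of key_1 in the frame of tray between -0.075 and 0.075 m and y of key_1 in the frame of tray between -0.1 and 0.1 m and z of key_1 in the frame of tray between 0 and 0.04 m) or (x of key_2 in the frame of tray between -0.075 and 0.075 m and y of key_2 in the frame of tray between -0.1 and 0.1 m and z of key_2 in the frame of tray between 0 and 0.04 m)) and ((x of key_1 in the frame of tray between -0.075 and 0.075 m and y of key_1 in the frame of tray between -0.1 and 0.1 m and z of key_1 in the frame of tray between 0 and 0.04 m) or (x of key_1 in the frame of key_block between -0.008 and 0.008 m and y of key_1 in the frame of key_block between -0.075 and 0.075 m and z of key_1 in the frame of key_block between 0.035 and 0.048 m and angle between key_1's own z axis and vertical below 0.25 rad)) and ((x of key_2 in the frame of tray between -0.075 and 0.075 m and y of key_2 in the frame of tray between -0.1 and 0.1 m and z of key_2 in the frame of tray between 0 and 0.04 m) or (x of key_2 in the frame of key_block between -0.008 and 0.008 m and y of key_2 in the frame of key_block between -0.075 and 0.075 m and z of key_2 in the frame of key_block between 0.035 and 0.048 m and angle between key_2's own z axis and vertical below 0.25 rad)) and linear speed of each of key_1, key_2 below 0.02 m/s), for 0.1 s.
At the end, for the whole second after the job is handed in: Lock past 1.2 rad; lid open past 1.0 rad and still; at least one black key at rest in the tray (head's underside under 40 mm above the tray's underside), the other in the tray too or standing in a slot of the block; red key standing in the block (value of joint latch above 1.2 rad and value of joint lid above 1 rad and velocity of joint lid between -0.05 and 0.05 rad/s and ((x of key_1 in the frame of tray between -0.075 and 0.075 m and y of key_1 in the frame of tray between -0.1 and 0.1 m and z of key_1 in the frame of tray between 0 and 0.04 m) or (x of key_2 in the frame of tray between -0.075 and 0.075 m and y of key_2 in the frame of tray between -0.1 and 0.1 m and z of key_2 in the frame of tray between 0 and 0.04 m)) and ((x of key_1 in the frame of tray between -0.075 and 0.075 m and y of key_1 in the frame of tray between -0.1 and 0.1 m and z of key_1 in the frame of tray between 0 and 0.04 m) or (x of key_1 in the frame of key_block between -0.008 and 0.008 m and y of key_1 in the frame of key_block between -0.075 and 0.075 m and z of key_1 in the frame of key_block between 0.035 and 0.048 m and angle between key_1's own z axis and vertical below 0.25 rad)) and ((x of key_2 in the frame of tray between -0.075 and 0.075 m and y of key_2 in the frame of tray between -0.1 and 0.1 m and z of key_2 in the frame of tray between 0 and 0.04 m) or (x of key_2 in the frame of key_block between -0.008 and 0.008 m and y of key_2 in the frame of key_block between -0.075 and 0.075 m and z of key_2 in the frame of key_block between 0.035 and 0.048 m and angle between key_2's own z axis and vertical below 0.25 rad)) and x of red_key in the frame of key_block between -0.008 and 0.008 m and y of red_key in the frame of key_block between -0.075 and 0.075 m and z of red_key in the frame of key_block between 0.035 and 0.048 m and angle between red_key's own z axis and vertical below 0.25 rad and linear speed of each of key_1, key_2 below 0.02 m/s); the robot touches nothing.
It fails at once if the red key is taken out of its slot (moved over 15 mm) (distance of red_key from where it was at the start of the episode above 0.015 m).
It fails at once if the reagent bottle is tipped over 0.5 rad or pushed over 30 mm (angle between reagent_bottle's own z axis and vertical above 0.5 rad or distance of reagent_bottle from where it was at the start of the episode above 0.03 m).
It fails at once if a key is dropped or thrown: faster than 1.3 m/s while the fingers do not hold it (a fall of about 9 cm) ((linear speed of key_1 above 1.3 m/s and contact force between key_1 and the fingers below 0.3 N) or (linear speed of key_2 above 1.3 m/s and contact force between key_2 and the fingers below 0.3 N)).
It also fails if it takes over 72 s, if anything falls off the work surface, if the arm or the gripper's body presses on something with over 40 N, if the wrist force passes 120 N, or if a joint passes its speed limit or range.

### The arm

A 6-joint arm with a two-finger parallel gripper is mounted at the origin on a cart in front of the work surface, level with it; the furniture and walls round the work are solid. World frame = base frame: x ahead of the robot, y to its left, z up, the work surface at z = 0. Lengths are in m, angles in rad, forces in N, time in s.
With the tool pointing down it reaches from about 0.375 to 0.9 m from the base axis. Payload 3.1 kg.
Tool frame: the origin (TCP) lies between the finger pads; the fingertips stand 22 mm ahead of it and the grasp point (between the pads) lies 3 mm ahead of it; z points along the fingers, y is the line along which they close (so a half turn about z gives the same grasp; the last joint's range is limited). The gripper opens to 87 mm and grips with 3 to 60 N. Pads are 19 mm wide; open, the fingers measure 117 mm over their backs; the gripper's body (75 mm by 190 mm) begins 51 mm behind the grasp point.
Start: joints at [-1.369, 0.527, 1.433, -0, 1.181, -0.178], TCP at [0.232, -0.58, 0.245] pointing down, gripper open.
Joint ranges: [-3.08, 3.08], [-0.75, 2.2], [0.22, 2.44], [-1.43, 4.57], [0, 2.65], [-2.85, 2.85]. Speed limits (rad/s): [2.79, 2.79, 3.14, 3.14, 3.14, 3.14].

### API

Orientations are given as a unit quaternion [x, y, z, w].
In Python, from rig import robot gives the robot as it stands.
- The arm moves only by the tool move_arm, never from a script. Its argument "series" is text: rows parted by semicolons, each of 6 numbers parted by spaces: the shift along the tool's x, y, z in mm, then the turn, a rotation vector about the tool's x, y, z in degrees. In form: dx dy dz ax ay az; .... A call has 1 to 8 rows; each row is the pose to reach, as a shift and turn from the pose commanded when the call began, along the tool's axes at that moment; what a row does not reach only later rows make up. A row lasts 1/12 s, in which the tool goes at most 41.7 mm and 7.16 degrees, less where a joint would pass 70% of its speed; a pose out of reach is approached as far as the arm can. A call with a gripper value outside its range is refused whole. "jaw" is the opening, from 0 (shut) to 1 (fully open), set as the call begins (left out, the last holds). The fingers move at their own pace and stop on an object; "newtons" is the grip in N (left out, the last holds). Time passes only in rows, so rows that repeat a pose let the fingers close. It gives the time, the measured TCP pose, the force, the opening and the grip force at its end, in the units of the state.
- robot.get_obs(): the state, without advancing time (a new reading comes with each control period).
- robot.camera(name): name is "scene" or "top" or "wrist"; returns a dict with "img" (420x560x3 uint8, red, green, blue), "mtx" (3x3 intrinsics, pixels), "world_to_cam" (4x4, takes a point from world to camera coordinates). Camera axes: x right, y down, z forward; pixel columns grow to the right and rows downward; lengths in m; the calibration is good to about 2 mm. A picture is of the moment at which its call begins. There is no depth.
- robot.hand_in(): hands the job in; it is judged then, once.
Trained networks look in a picture, given as the dict that the camera call returned (one of the last four; its "shot" number tells which), for a name from the list of things; names that differ only in an ending like _2 or _b are one class to them, and where a whole thing is asked for, a point or a joint stands for the part that bears it (a point fixed in the world has none). Each returns a list of dicts, best first, with "p" (0 to 1); they miss things now and then, are a little off and sometimes report something else, mostly with a low value. They report only what shows in the picture. A call takes as long as a camera call.
- robot.search_frame(picture, thing): "xyz" ([x, y, z] in m, in world coordinates, good to about 4 mm: the middle of the surface that is visible of it).
- robot.tip_of(picture, thing): "xyz" ([x, y, z] in m, in world coordinates, good to about 4 mm: a listed point, or the origin of a listed thing).
The state is a dict: "time": time; "q": joint angles; "joint_velocities": joint speeds; "joint_torque": joint torques, N m; "position": TCP position; "tool_rot": TCP orientation; "ft_force": force on the tool from outside, world axes, zero at the start; "moment": the same for the moment, N m; "grip_width": finger opening in m; "grip_force": force on a finger pad.
Only numpy, scipy, OpenCV 4.12 (cv2) and the standard library are available. Lean on these libraries where they do the work, as an engineer would, in place of code of your own. Each camera call takes 0.05 s, during which the arm holds its last target. There are 200 camera calls.

## Working session

There is one attempt and no reset: what is moved stays moved. The work goes in short steps, Python scripts to look and compute and a tool call to move; the robot and the scene stay as the last step left them, time stands still between calls to the robot, and variables do not carry over. Pictures are saved under pics/ and viewed, at most 13 in all, crops included, and the job is handed in when it is done.

Besides the shell and the picture viewer there is one more tool, called after "Request:" as name(argument=value, ...), one argument or row to a line, values as JSON. move_arm: Moves the arm, as the interface text tells. Its arguments: {"type":"object","properties":{"series":{"type":"string"},"jaw":{"type":"number"},"newtons":{"type":"number"}},"required":["series"]}

```bash
ls; mkdir -p pics; python3 - <<'E'
from rig import robot
import cv2,numpy as np
o=robot.get_obs();print({k:np.round(v,3).tolist() for k,v in o.items()})
for c in("top","scene"):
    p=robot.camera(c);cv2.imwrite(f"pics/{c}0.png",p["img"][:,:,::-1])
    print(c,np.round(p["mtx"],1).tolist(),np.round(p["world_to_cam"],4).tolist())
    for t in["keyway","lid_bar","lid_hinge","sample_box","key_1","red_key","key_block","tray","reagent_bottle"]:
        print(t,[(np.round(d["xyz"],4).tolist(),round(d["p"],2)) for d in robot.tip_of(p,t)[:4]])
E
```

```text
pics
{'time': 0.0, 'q': [-1.369, 0.528, 1.434, 0.0, 1.181, -0.178], 'joint_velocities': [0.001, 0.002, 0.002, 0.001, -0.0, 0.001], 'joint_torque': [0.001, -44.003, -17.659, 0.063, 0.058, -0.0], 'position': [0.232, -0.58, 0.244], 'tool_rot': [0.982, 0.189, -0.0, -0.001], 'ft_force': [-0.101, -0.022, -0.252], 'moment': [-0.02, 0.034, 0.021], 'grip_force': 0.0, 'grip_width': 0.087}
top [[522.5, 0.0, 278.8], [0.0, 522.5, 218.5], [0.0, 0.0, 1.0]] [[0.0116, -0.9999, 0.0026, 0.0034], [-0.9837, -0.0119, -0.1794, 0.5997], [0.1794, -0.0005, -0.9838, 1.4126], [0.0, 0.0, 0.0, 1.0]]
keyway [([0.5564, 0.0596, 0.0822], 0.76)]
lid_bar [([0.4837, 0.0725, 0.0726], 0.85)]
lid_hinge [([0.6818, 0.0348, 0.0721], 0.82)]
sample_box [([0.5963, 0.0496, -0.0001], 0.61)]
key_1 [([0.4746, -0.345, 0.0392], 0.6), ([0.4909, -0.2251, 0.0415], 0.52)]
red_key [([0.4906, -0.2827, 0.0382], 0.57)]
key_block [([0.4873, -0.2841, -0.0011], 0.9)]
tray [([0.6569, -0.2396, -0.0004], 0.59)]
reagent_bottle [([0.5073, 0.3852, -0.0004], 0.6)]
scene [[478.1, 0.0, 283.3], [0.0, 478.1, 212.6], [0.0, 0.0, 1.0]] [[-0.9099, -0.4144, -0.0178, 0.5183], [-0.2452, 0.5721, -0.7826, 0.1958], [0.3345, -0.7078, -0.6222, 1.1907], [0.0, 0.0, 0.0, 1.0]]
keyway [([0.5564, 0.0547, 0.0811], 0.8)]
lid_bar [([0.4869, 0.0706, 0.0686], 0.58)]
lid_hinge [([0.6787, 0.0365, 0.075], 0.75)]
sample_box [([0.5967, 0.0501, -0.0004], 0.62)]
key_1 [([0.4842, -0.3428, 0.0449], 0.59), ([0.4895, -0.2283, 0.0365], 0.44)]
red_key [([0.4869, -0.2874, 0.043], 0.53)]
key_block [([0.4843, -0.2857, -0.0033], 0.83)]
tray [([0.6576, -0.2386, 0.0002], 0.77), ([0.5968, 0.0476, -0.0023], 0.4)]
reagent_bottle [([0.5083, 0.3822, -0.0015], 0.84)]
```

```bash
python3 - <<'E'
import cv2
a=cv2.imread("pics/top0.png")
cv2.imwrite("pics/top0c.png",cv2.resize(a[120:420,120:520],None,fx=2,fy=2,interpolation=cv2.INTER_CUBIC))
E
```

```text
(no output)
```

View pics/top0c.png

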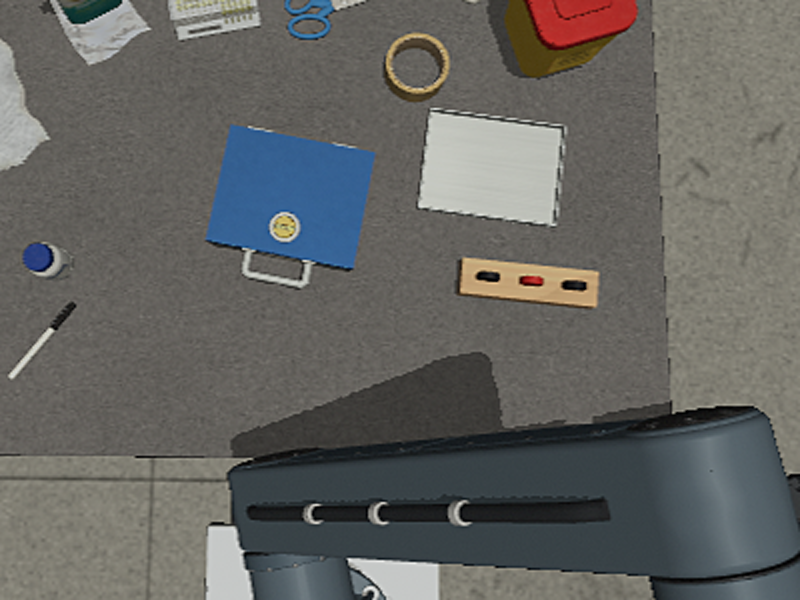

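View pics/scene0.png

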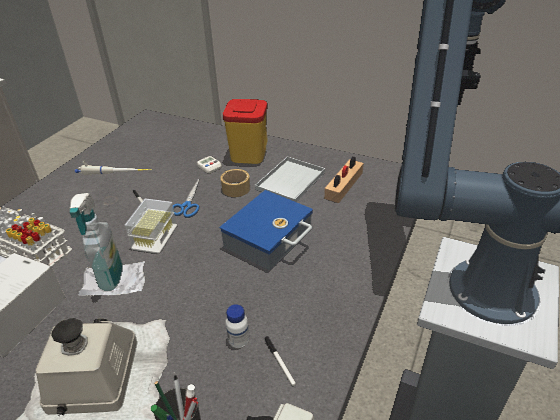

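The top crop shows the block at about (530,281), black keys at (488,276) and (574,286) with the red one between them, the lock at (284,226) and the tray at (490,167). The scene picture agrees, with the bottle far off to the left.

I'll move over the block first.

```bash
cat > h.py <<'E'
from rig import robot
import cv2,numpy as np
from scipy.spatial.transform import Rotation as Ro
def yaw_R(y): # tool down, tool x at yaw y
    return Ro.from_euler('z',y)*Ro.from_euler('x',np.pi)
def delta(p,yaw=None,R1=None):
    o=robot.get_obs();R=Ro.from_quat(o["tool_rot"])
    R1=R1 or yaw_R(yaw)
    print("t",round(o["time"],2),"pos",np.round(o["position"],4),"F",np.round(o["ft_force"],1),"w",round(o["grip_width"],4),"q",np.round(o["q"],2))
    print("DELTA",np.round(R.inv().apply(np.array(p)-o["position"])*1000,1),np.round((R.inv()*R1).as_rotvec(degrees=True),1))
def ray(pic,uv,z):
    M=np.array(pic["world_to_cam"]);R,t=M[:3,:3],M[:3,3]
    uv=np.atleast_2d(uv).astype(float)
    d=np.c_[uv,np.ones(len(uv))]@np.linalg.inv(pic["mtx"]).T@R
    c=-R.T@t
    return c+d*((z-c[2])/d[:,2])[:,None]
def proj(pic,P):
    M=np.array(pic["world_to_cam"]);c=np.atleast_2d(P)@M[:3,:3].T+M[:3,3];u=c@np.array(pic["mtx"]).T
    return u[:,:2]/u[:,2:]
E
python3 -c "
from h import *
delta([.487,-.285,.24],1.478)"
```

```text
t 1.0 pos [ 0.2323 -0.5802  0.2446] F [-0.2 -0.5 -0.1] w 0.0873 q [-1.37  0.53  1.43  0.    1.18 -0.18]
DELTA [ 346.1 -179.4    4.6] [  0.    0.  -62.9]
```

Request:
move_arm(
  series="346 -179 0 0 0 -63;346 -179 0 0 0 -63;346 -179 0 0 0 -63;346 -179 0 0 0 -63;346 -179 0 0 0 -63;346 -179 0 0 0 -63;346 -179 0 0 0 -63;346 -179 0 0 0 -63",
  jaw=1,
)

```text
time: 1.67
position: [0.4513, -0.3264, 0.2448]
tool_rot: [0.769, 0.639, 0.0, 0.0]
ft_force: [0.0, 0.2, 0.5]
grip_width: 0.0873
grip_force: 0.0
```

```bash
python3 -c "
from h import *
delta([.487,-.285,.24],1.478)"
```

```text
t 1.67 pos [ 0.4513 -0.3264  0.2448] F [0.  0.2 0.5] w 0.0873 q [-0.83  0.44  1.61  0.    1.1  -0.64]
DELTA [47.2 27.5  4.8] [ 0.   0.  -5.2]
```

Request:
move_arm(
  series="47 27 5 0 0 -5;47 27 5 0 0 -5;47 27 5 0 0 -5;47 27 5 0 0 -5",
)

```text
time: 2.0
position: [0.4858, -0.2867, 0.2395]
tool_rot: [0.742, 0.67, -0.0, 0.0]
ft_force: [-0.4, -0.2, 0.5]
grip_width: 0.0869
grip_force: 0.0
```

```bash
python3 - <<'E'
from h import *
p=robot.camera("wrist");cv2.imwrite("pics/w1.png",p["img"][:,:,::-1]);np.save("w1.npy",p,allow_pickle=True)
M=np.array(p["world_to_cam"]);print("cam",-M[:3,:3].T@M[:3,3],M[2,:3])
for t in["key_1","red_key","key_block"]:
    print(t,[(np.round(d["xyz"],4).tolist(),round(d["p"],2)) for d in robot.tip_of(p,t)[:3]])
delta([.487,-.285,.24],1.478)
E
```

```text
cam [ 0.49409217 -0.20188237  0.37973929] [-0.03140511 -0.30581573 -0.95157262]
key_1 [([0.4942, -0.2253, 0.0415], 0.66), ([0.4792, -0.3435, 0.0381], 0.58)]
red_key [([0.4856, -0.2818, 0.0423], 0.63)]
key_block [([0.4845, -0.2853, 0.0007], 0.78)]
t 2.2 pos [ 0.4848 -0.2885  0.2397] F [-0.6 -0.   0.4] w 0.0872 q [-0.73  0.45  1.59 -0.    1.1  -0.63]
DELTA [ 3.7  1.8 -0.3] [ 0.   0.  -0.7]
```

View pics/w1.png

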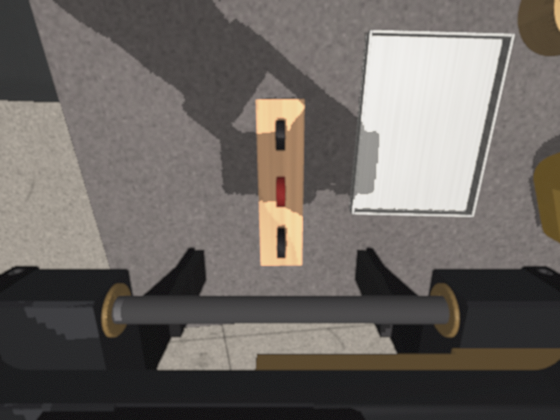

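The wrist view shows the block upright at columns 256-303, rows 99-265. The near black key is at (282,241), red at (281,191) and the far black key at (281,133).

```bash
python3 - <<'E'
from h import *
p=np.load("w1.npy",allow_pickle=True).item()
im=p["img"];hsv=cv2.cvtColor(im,cv2.COLOR_RGB2HSV)
m=((hsv[...,0]<22)&(hsv[...,1]>70)&(hsv[...,2]>60)).astype(np.uint8);m[:90]=0;m[275:]=0;m[:,:240]=0;m[:,:][:,320:]=0
m=cv2.morphologyEx(m,cv2.MORPH_CLOSE,np.ones((25,25)))
c=max(cv2.findContours(m,0,2)[0],key=cv2.contourArea).reshape(-1,2)
w=ray(p,c,.04)[:,:2]
r=cv2.minAreaRect((w*1000).astype(np.float32));print("block",r)
g=im.astype(int).sum(2)
for a,b in((110,160),(222,262)):
    k=np.zeros_like(m);k[a:b,268:295]=(g[a:b,268:295]<110)
    ys,xs=np.nonzero(k);print("dark",len(xs),xs.min(),xs.max(),ys.min(),ys.max(),[ray(p,[xs.mean(),ys.mean()],z)[0].round(4).tolist() for z in(.057,.074)])
for y in(-60,0,60):
  for yaw in(-.093,): print(proj(p,[.485+y/1000*.093,-.2855+y/1000,.074]))
E
```

```text
block ((485.93182373046875, -284.6816101074219), (191.27125549316406, 51.69403076171875), 84.39118957519531)
dark 87 277 283 121 148 [[0.4911, -0.2289, 0.057], [0.4913, -0.2274, 0.074]]
dark 53 279 283 229 239 [[0.4817, -0.3323, 0.057], [0.4824, -0.3254, 0.074]]
[[280.16338345 251.28507524]]
[[279.59841886 197.38136524]]
[[278.96327861 136.78214198]]
```

```bash
python3 -c "
from h import *
delta([.4918,-.2250,.1],1.473)"
```

```text
t 2.2 pos [ 0.4848 -0.2885  0.2397] F [-0.6 -0.   0.4] w 0.0872 q [-0.73  0.45  1.59 -0.    1.1  -0.63]
DELTA [ 64.    0.3 139.6] [ 0.   0.  -0.4]
```

Request:
move_arm(
  series="40 0 0 0 0 0;64 0 30 0 0 0;64 0 70 0 0 0;64 0 110 0 0 0;64 0 140 0 0 0;64 0 140 0 0 0;64 0 140 0 0 0;64 0 140 0 0 0",
)

```text
time: 2.87
position: [0.4929, -0.2248, 0.1009]
tool_rot: [0.743, 0.669, 0.0, 0.001]
ft_force: [0.8, -0.1, -1.1]
grip_width: 0.087
grip_force: 0.0
```

```bash
python3 - <<'E'
from h import *
delta([.4918,-.2250,.0655],1.473)
p=robot.camera("wrist");cv2.imwrite("pics/w2.png",p["img"][:,:,::-1]);np.save("w2.npy",p,allow_pickle=True)
print(proj(p,[[.4918,-.2250,.074],[.4859,-.2847,.074]]))
E
```

```text
t 2.87 pos [ 0.4929 -0.2248  0.1009] F [ 0.8 -0.1 -1.1] w 0.087 q [-0.63  0.63  1.76 -0.    0.75 -0.53]
DELTA [-0.2 -1.1 35.4] [ 0.1  0.1 -0.4]
[[278.88344674 261.31267146]
 [279.61471527 343.81735171]]
```

View pics/w2.png

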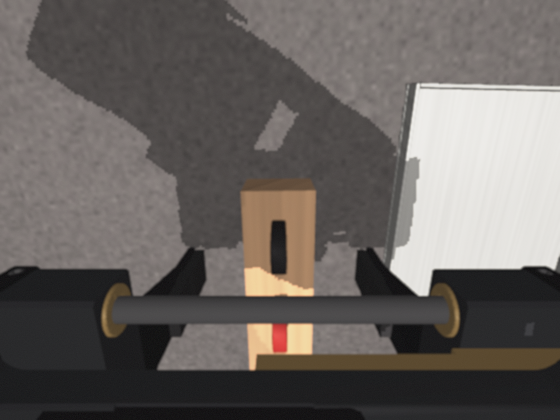

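The near black key's head is at rows 221-273, columns 272-286 (centre about 279,247), with the block's +y top edge at row about 190. I'll compare with the modelled outline.

```bash
python3 - <<'E'
from h import *
p=np.load("w2.npy",allow_pickle=True).item()
im=p["img"].astype(int)
k=np.zeros(im.shape[:2],bool);k[205:285,262:296]=im[205:285,262:296].max(2)<48
ys,xs=np.nonzero(k);print("seen",xs.min(),xs.max(),ys.min(),ys.max(),xs.mean(),ys.mean())
def head(cx,cy,yaw=-.098):
    a=np.linspace(0,np.pi,40);Y=np.r_[15*np.cos(a),15,-15];Z=np.r_[19+15*np.sin(a),0,0]
    P=np.array([[x,y,z+40] for x in(-5,5) for y,z in zip(Y,Z)])/1000
    c,s=np.cos(yaw),np.sin(yaw)
    W=np.c_[cx+c*P[:,0]-s*P[:,1],cy+s*P[:,0]+c*P[:,1],P[:,2]]
    return proj(p,W)
for cy in(-.225,-.220,-.215):
    u=head(.4918,cy);print(cy,u.min(0).round(1),u.max(0).round(1))
# block +y end edge at z=.04
hsv=cv2.cvtColor(p["img"],cv2.COLOR_RGB2HSV)
print([ (r,p["img"][r,260].tolist()) for r in range(172,200,2)])
print("edge rows", ray(p,[[279,180],[279,190]],.04), "expect", .4859+.095*.098,-.2847+.0945)
E
```

```text
seen 272 285 221 272 278.09417040358744 247.0881913303438
-0.225 [270.4 218.6] [287.3 274.4]
-0.22 [269.4 211.7] [286.4 267.4]
-0.215 [268.4 204.7] [285.6 260.3]
[(172, [79, 75, 73]), (174, [82, 78, 76]), (176, [83, 80, 78]), (178, [87, 77, 70]), (180, [95, 76, 59]), (182, [94, 74, 58]), (184, [90, 72, 56]), (186, [96, 76, 59]), (188, [98, 77, 60]), (190, [117, 92, 71]), (192, [154, 121, 92]), (194, [158, 124, 95]), (196, [158, 123, 95]), (198, [158, 124, 95])]
edge rows [[ 0.49630457 -0.18325854  0.04      ]
 [ 0.49558531 -0.18999403  0.04      ]] expect 0.49521 -0.1902
```

The outline fits to within half a millimetre, so I'll descend and grip.

Request:
move_arm(
  series="0 -1 15 0 0 -0.4;0 -1 28 0 0 -0.4;0 -1 35 0 0 -0.4;0 -1 35 0 0 -0.4;0 -1 35 0 0 -0.4",
)

```text
time: 3.33
position: [0.4918, -0.2238, 0.0657]
tool_rot: [0.74, 0.672, 0.0, 0.001]
ft_force: [-0.2, -0.1, 0.7]
grip_width: 0.0867
grip_force: 0.0
```

```bash
python3 -c "
from h import *
delta([.4918,-.2250,.0655],1.473)"
```

```text
t 3.33 pos [ 0.4918 -0.2238  0.0657] F [-0.2 -0.1  0.7] w 0.0867 q [-0.63  0.69  1.78  0.    0.67 -0.54]
DELTA [-1.2  0.1  0.2] [0.1 0.1 0.1]
```

Request:
move_arm(
  series="0 0 0 0 0 0;0 0 0 0 0 0;0 0 0 0 0 0;0 0 0 0 0 0;0 0 0 0 0 0;0 0 0 0 0 0;0 0 0 0 0 0;0 0 0 0 0 0",
  jaw=0,
  newtons=35,
)

```text
time: 4.0
position: [0.4912, -0.2231, 0.0645]
tool_rot: [0.74, 0.672, -0.0, -0.0]
ft_force: [0.1, 0.2, -0.3]
grip_width: 0.0417
grip_force: 0.0
```

```bash
python3 -c "
from h import *
delta([.555,.057,.18],1.39)"
```

```text
t 4.0 pos [ 0.4912 -0.2231  0.0645] F [ 0.1  0.2 -0.3] w 0.0417 q [-0.63  0.69  1.78  0.    0.67 -0.54]
DELTA [ 284.9   36.7 -115.5] [-0.  -0.   4.9]
```

Request:
move_arm(
  series="-1.3 0 0 0 0 0;-1.3 0 0 0 0 0;-1.3 0 0 0 0 0;-1.3 0 0 0 0 0;-1.3 0 0 0 0 0;-1.3 0 0 0 0 0;-1.3 0 0 0 0 0;-1.3 0 0 0 0 0",
)

```text
time: 4.67
position: [0.4911, -0.2245, 0.0645]
tool_rot: [0.74, 0.672, -0.0, 0.0]
ft_force: [-0.4, 0.2, 0.1]
grip_width: 0.0098
grip_force: 35.0
```

Request:
move_arm(
  series="0 0 -15 0 0 0;0 0 -40 0 0 0;0 0 -80 0 0 0;0 0 -120 0 0 0;35 5 -130 0 0 0;75 10 -130 0 0 0;115 15 -130 0 0 0;145 19 -130 0 0 2",
)

```text
time: 5.33
position: [0.5236, -0.0794, 0.1951]
tool_rot: [0.752, 0.659, 0.0, -0.0]
ft_force: [-0.2, 0.2, -0.5]
grip_width: 0.0098
grip_force: 35.0
```

```bash
python3 -c "
from h import *
delta([.545,-.02,.19],1.39)
p=robot.camera('wrist');cv2.imwrite('pics/w3.png',p['img'][:,:,::-1]);np.save('w3.npy',p,allow_pickle=True)"
```

```text
t 5.33 pos [ 0.5236 -0.0794  0.1951] F [-0.2  0.2 -0.5] w 0.0098 q [-0.36  0.47  1.72  0.    0.95 -0.23]
DELTA [61.7 13.5  5.2] [ 0.  -0.   2.8]
```

View pics/w3.png

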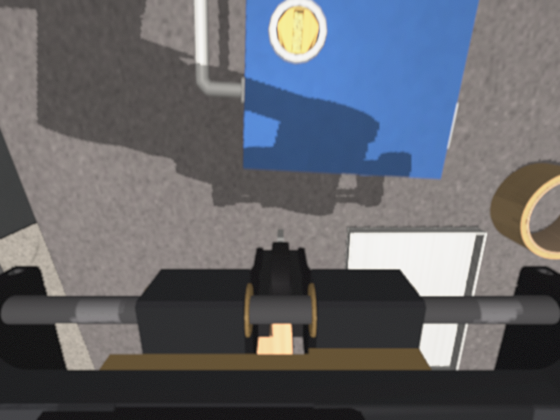

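The lock is at about (298,30), and the key in hand has its blade tip at about (281,235).

Request:
move_arm(
  series="35 8 3 0 0 2;62 13 5 0 0 3;62 13 5 0 0 3;62 13 5 0 0 3;62 13 5 0 0 3;62 13 5 0 0 3",
)

```text
time: 5.88
position: [0.5445, -0.023, 0.1895]
tool_rot: [0.769, 0.639, -0.0, -0.0]
ft_force: [-0.1, 0.1, -1.0]
grip_width: 0.0096
grip_force: 35.0
```

```bash
python3 - <<'E'
from h import *
p=robot.camera("wrist");np.save("w4.npy",p,allow_pickle=True)
im=p["img"];cv2.imwrite("pics/w4.png",cv2.resize(im[20:270,130:450,::-1],None,fx=2.4,fy=2.4,interpolation=cv2.INTER_CUBIC))
for t in("keyway","lid_bar","lid_hinge"):print(t,[(np.round(d["xyz"],4).tolist(),round(d["p"],2)) for d in robot.tip_of(p,t)[:2]])
hsv=cv2.cvtColor(im,cv2.COLOR_RGB2HSV)
m=((hsv[...,0]>15)&(hsv[...,0]<38)&(hsv[...,1]>70)&(hsv[...,2]>70)).astype(np.uint8);m[:, :200]=0;m[:,400:]=0;m[220:]=0
m=cv2.morphologyEx(m,cv2.MORPH_CLOSE,np.ones((9,9)))
c=max(cv2.findContours(m,0,2)[0],key=cv2.contourArea).reshape(-1,2)
print("brass px",c.min(0),c.max(0))
w=ray(p,c,.082)[:,:2];print("circle mm",cv2.minEnclosingCircle((w*1000).astype(np.float32)),(w.max(0)+w.min(0))/2)
delta([.555,.057,.19],1.39)
E
```

```text
keyway [([0.5548, 0.0597, 0.0799], 0.82), ([0.4825, 0.0726, 0.0685], 0.46)]
lid_bar [([0.4825, 0.0733, 0.0685], 0.56)]
lid_hinge [([0.674, 0.0347, 0.0751], 0.84)]
brass px [254  97] [292 136]
circle mm ((553.8956909179688, 57.68174362182617), 15.465068817138672) [0.55392079 0.05761772]
t 6.08 pos [ 0.5447 -0.0231  0.1896] F [ 0.1  0.  -0.7] w 0.0096 q [-0.25  0.49  1.69 -0.    0.96 -0.06]
DELTA [80.6 -4.5 -0.4] [-0.   0.  -0.2]
```

View pics/w4.png

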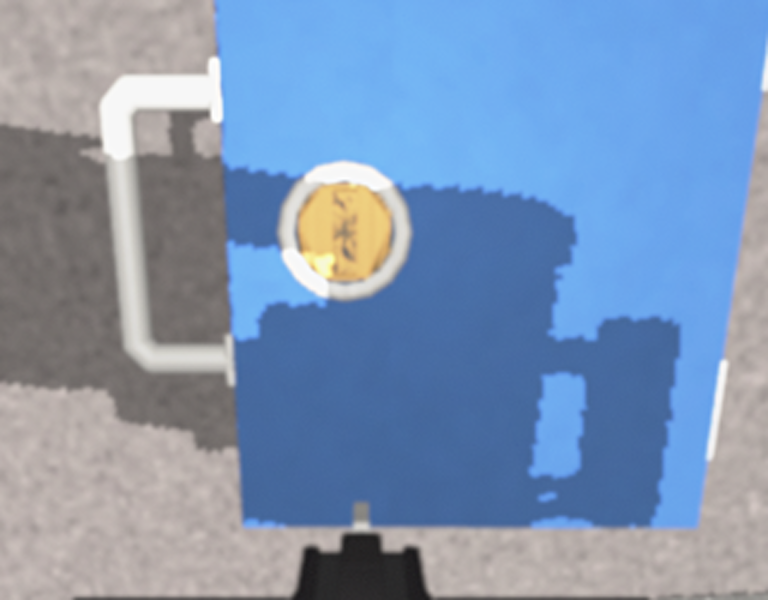

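The lock's brass face is at crop (343,231), with its slot along the box's y. The blade tip is at (361,503).

```bash
python3 - <<'E'
from h import *
p=np.load("w4.npy",allow_pickle=True).item();im=p["img"]
hsv=cv2.cvtColor(im,cv2.COLOR_RGB2HSV)
blue=((hsv[...,0]>100)&(hsv[...,0]<125)&(hsv[...,1]>100))
def fit(rows,side):
    L=[]
    for r in rows:
        x=np.nonzero(blue[r])[0]; L.append([x.min()if side=="l" else x.max(),r])
    w=ray(p,L,.078)[:,:2]
    vx,vy,x0,y0=cv2.fitLine(w.astype(np.float32),cv2.DIST_HUBER,0,.001,.001).ravel()
    return np.array([vx,vy])*np.sign(vy),(x0,y0)
for s in"lr":
    v,o=fit(list(range(120,150))+list(range(180,236)),s);print(s,"yaw",-np.arctan2(v[0],v[1]),o, "perp dist keyway",(0.5539-o[0])*v[1]-(0.0577-o[1])*v[0])
R=yaw_R(1.39);t=np.array([.5447,-.0231,.1896])
for yo in(-.003,0,.003):
  P=[t+R.apply([sx*.011-0+yo,sy*.002,.0245+zz]) for sx in(1,) for sy in(-1,1) for zz in(.0,.010,.031)]
  print(yo,proj(p,P).round(1).tolist())
print(im[215:245,280].tolist())
E
```

```text
l yaw -0.17212184 (np.float32(0.50723356), np.float32(0.012321291)) perp dist keyway 0.038204722
r yaw -0.18835135 (np.float32(0.66890746), np.float32(-0.017902765)) perp dist keyway -0.12712932
-0.003 [[277.7, 250.5], [277.8, 243.5], [278.0, 230.8], [284.6, 250.4], [284.3, 243.4], [283.9, 230.8]]
0 [[277.6, 245.7], [277.8, 238.9], [278.0, 226.7], [284.6, 245.7], [284.3, 238.9], [283.9, 226.6]]
0.003 [[277.6, 240.9], [277.7, 234.3], [277.9, 222.5], [284.6, 240.9], [284.3, 234.3], [283.9, 222.4]]
[[70, 105, 156], [70, 105, 155], [70, 104, 156], [69, 104, 155], [70, 103, 156], [69, 104, 156], [69, 104, 156], [69, 104, 156], [70, 104, 156], [68, 103, 155], [70, 104, 156], [68, 102, 155], [72, 105, 157], [87, 110, 152], [113, 122, 142], [132, 132, 132], [138, 136, 130], [138, 136, 132], [136, 134, 129], [135, 133, 128], [134, 132, 128], [144, 143, 139], [173, 171, 167], [203, 200, 196], [214, 211, 206], [197, 194, 190], [151, 149, 146], [87, 87, 85], [40, 39, 39], [34, 32, 33]]
```

Request:
move_arm(
  series="35 -2 10 0 0 0;70 -4.5 25 0 0 0;80 -4.5 40 0 0 0;81 -4.5 46 0 0 0;81 -4.5 46 0 0 0;81 -4.5 46 0 0 0",
)

```text
time: 6.58
position: [0.5551, 0.0573, 0.1435]
tool_rot: [0.769, 0.639, -0.0, 0.0]
ft_force: [0.9, 0.2, 0.2]
grip_width: 0.0097
grip_force: 35.0
```

```bash
cat >> h.py <<'E'
def avg(n=4):
    P=[];Y=[];F=[]
    for _ in range(n):
        robot.camera("top");o=robot.get_obs();P.append(o["position"]);F.append(o["ft_force"]);Y.append(o["tool_rot"])
    R=Ro.from_quat(Y).mean();x=R.as_matrix()[:,0]
    print("avg pos",np.mean(P,0).round(4),"std",np.std(P,0).round(4),"yaw",np.arctan2(x[1],x[0]).round(4),"F",np.mean(F,0).round(1),"t",o["time"])
    return np.mean(P,0),R
def adelta(p,yaw,n=4):
    P,R=avg(n);print("DELTA",np.round(R.inv().apply(np.array(p)-P)*1000,1),np.round((R.inv()*yaw_R(yaw)).as_rotvec(degrees=True),1))
E
python3 -c "
from h import *
adelta([.5540,.0582,.1065],1.391)"
```

```text
avg pos [0.5557 0.0571 0.1443] std [0.0001 0.0001 0.0002] yaw 1.3863 F [ 0.3 -0.1 -0.4] t 6.7833
DELTA [ 0.8 -2.  37.8] [ 0.1  0.  -0.3]
```

Request:
move_arm(
  series="0.8 -2 0 0 0 -0.3;0.8 -2 4 0 0 -0.3;0.8 -2 7 0 0 -0.3;0.8 -2 10 0 0 -0.3;0.8 -2 12 0 0 -0.3;0.8 -2 12 0 0 -0.3",
)

```text
time: 7.28
position: [0.5529, 0.0595, 0.1309]
tool_rot: [0.767, 0.642, -0.0, -0.0]
ft_force: [-0.8, 0.2, -1.4]
grip_width: 0.0096
grip_force: 35.0
```

```bash
python3 -c "
from h import *
adelta([.5540,.0582,.1065],1.391,2)"
```

```text
avg pos [0.5532 0.0595 0.1312] std [0.0001 0.     0.0001] yaw 1.3931 F [ 0.3  0.4 -0.3] t 7.3833
DELTA [-1.1  1.1 24.7] [-0.   0.   0.1]
```

It is already 6 mm in with no force, so I'll keep going.

Request:
move_arm(
  series="-0.7 0.8 4 0 0 0;-0.7 0.8 8 0 0 0;-0.7 0.8 13 0 0 0;-0.7 0.8 18 0 0 0;-0.7 0.8 22 0 0 0;-0.7 0.8 24 0 0 0;-0.7 0.8 25 0 0 0;-0.7 0.8 25 0 0 0",
)

```text
time: 8.05
position: [0.5538, 0.0587, 0.1065]
tool_rot: [0.767, 0.642, -0.0, -0.0]
ft_force: [-0.3, -0.2, -0.8]
grip_width: 0.0096
grip_force: 35.0
```

```bash
python3 -c "
from h import *
adelta([.5540,.0582,.1065],1.391,2)"
```

```text
avg pos [0.5541 0.0586 0.1066] std [0.0001 0.     0.    ] yaw 1.393 F [ 0.8  0.3 -0.5] t 8.15
DELTA [-0.5 -0.   0.1] [ 0.  -0.   0.1]
```

Request:
move_arm(
  series="0 0 1 0 0 0;0 0 1.5 0 0 0;0 0 2 0 0 0;0 0 2 0 0 0",
)

```text
time: 8.48
position: [0.5543, 0.0587, 0.1063]
tool_rot: [0.767, 0.642, 0.0, 0.0]
ft_force: [-2.0, -0.2, 11.4]
grip_width: 0.0097
grip_force: 35.0
```

Contact at 0.1063, so the key is home. I'll relax slightly and turn 20° gently to test it.

Request:
move_arm(
  series="0 0 -1.5 0 0 4;0 0 -1.5 0 0 8;0 0 -1.5 0 0 12;0 0 -1.5 0 0 16;0 0 -1.5 0 0 20;0 0 -1.5 0 0 20",
)

```text
time: 8.98
position: [0.5546, 0.0585, 0.1064]
tool_rot: [0.867, 0.498, 0.001, 0.0]
ft_force: [0.2, 0.1, 2.6]
grip_width: 0.0097
grip_force: 35.0
```

```bash
python3 -c "
from h import *
avg(2);print(robot.get_obs()['moment'])"
```

```text
avg pos [0.5546 0.0585 0.1064] std [0. 0. 0.] yaw 1.0455 F [-0.5 -0.4  1.9] t 9.0833
[-0.04464452 -0.08170897 -0.00289048]
```

Request:
move_arm(
  series="0 0 0 0 0 4;0 0 0 0 0 8;0 0 0 0 0 12;0 0 0 0 0 12",
)

```text
time: 9.42
position: [0.5548, 0.0584, 0.1064]
tool_rot: [0.914, 0.405, 0.001, 0.001]
ft_force: [1.1, -0.7, 1.7]
grip_width: 0.0099
grip_force: 35.0
```

```bash
python3 -c "
from h import *
avg(2);print(robot.get_obs()['moment'])"
```

```text
avg pos [0.5548 0.0584 0.1064] std [0. 0. 0.] yaw 0.837 F [ 1.5 -0.3  2.1] t 9.5167
[-0.2017533  -0.25540094  0.01641864]
```

Request:
move_arm(
  series="0 0 0 0 0 5;0 0 0 0 0 10;0 0 0 0 0 15;0 0 0 0 0 20;0 0 0 0 0 20",
)

```text
time: 9.93
position: [0.5551, 0.0581, 0.1064]
tool_rot: [0.971, 0.241, 0.001, 0.001]
ft_force: [1.9, -2.9, 2.1]
grip_width: 0.0098
grip_force: 35.0
```

```bash
python3 - <<'E'
from h import *
avg(1);print(robot.get_obs()['moment'],robot.get_obs()['grip_width'])
p=robot.camera("wrist");cv2.imwrite("pics/w5.png",cv2.resize(p["img"][150:370,180:400,::-1],None,fx=2.5,fy=2.5))
E
```

```text
avg pos [0.5551 0.0581 0.1064] std [0. 0. 0.] yaw 0.4888 F [ 2.  -2.5  1.7] t 9.9833
[-0.50138268 -0.4059939  -0.00773882] 0.01005340875918822
```

View pics/w5.png

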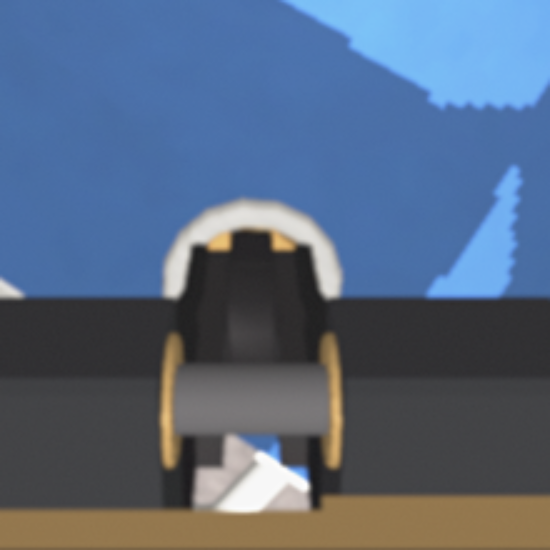

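The key is still square in the fingers (crop 250,240) after turning 0.9 rad with no torque, so this one fits. I'll go on to the stop.

Request:
move_arm(
  series="0 0 0 0 0 5;0 0 0 0 0 10;0 0 0 0 0 15;0 0 0 0 0 20;0 0 0 0 0 25;0 0 0 0 0 30;0 0 0 0 0 34;0 0 0 0 0 34",
)

```text
time: 10.7
position: [0.5552, 0.0577, 0.1065]
tool_rot: [0.999, -0.053, 0.001, 0.001]
ft_force: [2.8, -4.2, 2.8]
grip_width: 0.0097
grip_force: 35.0
```

```bash
python3 - <<'E'
from h import *
avg(2);print(robot.get_obs()['moment'],robot.get_obs()['grip_width'])
E
```

```text
avg pos [0.5552 0.0577 0.1065] std [0. 0. 0.] yaw -0.1045 F [ 3.  -4.8  2.9] t 10.8
[-0.82606099 -0.43631052  0.04844512] 0.00985123074453059
```

Request:
move_arm(
  series="0 0 0 0 0 3;0 0 0 0 0 3;0 0 0 0 0 3",
)

```text
time: 11.05
position: [0.5552, 0.0575, 0.1065]
tool_rot: [0.997, -0.078, 0.001, 0.001]
ft_force: [2.3, -5.4, 2.6]
grip_width: 0.0097
grip_force: 35.0
```

```bash
python3 - <<'E'
from h import *
avg(2);print(robot.get_obs()['moment'],robot.get_obs()['grip_width'])
E
```

```text
avg pos [0.5552 0.0575 0.1065] std [0. 0. 0.] yaw -0.1561 F [ 2.5 -5.5  3.1] t 11.15
[-1.0287408  -0.41071941  0.05359629] 0.009690406880200737
```

Request:
move_arm(
  series="0.3 0.6 0 0 0 -4;0.3 0.6 -3 0 0 -4;0.3 0.6 -10 0 0 -4;0.3 0.6 -20 0 0 -4;0.3 0.6 -35 0 0 -4;0.3 0.6 -60 0 0 -4;0.3 0.6 -85 0 0 -4;0.3 0.6 -85 0 0 -4",
)

```text
time: 11.82
position: [0.5563, 0.0587, 0.1961]
tool_rot: [0.999, -0.045, 0.004, -0.0]
ft_force: [1.3, 0.1, -0.5]
grip_width: 0.0098
grip_force: 35.0
```

```bash
python3 - <<'E'
from h import *
adelta([.657,-.240,.15],-0.09,1);print(robot.get_obs()['grip_width'])
p=robot.camera("wrist");im=p["img"];cv2.imwrite("pics/w6.png",im[:,:,::-1])
E
```

```text
avg pos [0.5552 0.0587 0.1941] std [0. 0. 0.] yaw -0.0905 F [ 0.4  0.2 -0.5] t 11.8667
DELTA [128.2 288.3  44.4] [-0.1 -0.3 -0. ]
0.009485773076843746
```

View pics/w6.png

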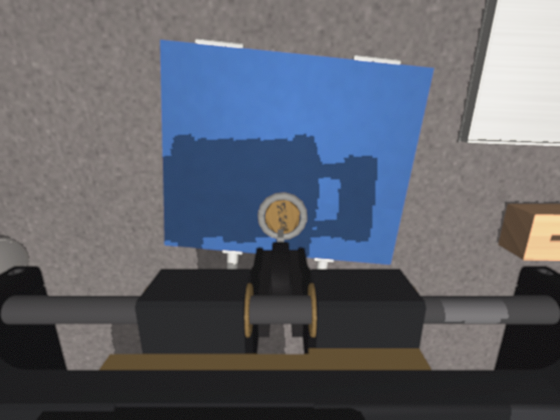

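The key is out and the brass slot at (282,215) has turned; the lid is still shut. Now to the tray.

Request:
move_arm(
  series="16 36 0 0 0 0;32 72 0 0 0 0;48 108 0 0 0 0;64 144 0 0 0 0;80 180 0 0 0 0;96 216 10 0 0 0;112 252 25 0 0 0;128 288 44 0 0 0",
)

```text
time: 12.58
position: [0.6547, -0.2396, 0.147]
tool_rot: [0.999, -0.045, -0.001, -0.001]
ft_force: [0.1, 0.7, -0.5]
grip_width: 0.0098
grip_force: 35.0
```

Request:
move_arm(
  series="0 0 0 0 0 0;0 0 25 0 0 0;0 0 50 0 0 0;0 0 70 0 0 0;0 0 80 0 0 0;0 0 84 0 0 0;0 0 84 0 0 0",
)

```text
time: 13.17
position: [0.6538, -0.2372, 0.0624]
tool_rot: [0.999, -0.045, -0.002, -0.001]
ft_force: [-1.5, -0.5, -0.8]
grip_width: 0.0099
grip_force: 35.0
```

```bash
python3 - <<'E'
from h import *
adelta([.657,-.240,.0585],-0.09,1);print(robot.get_obs()['grip_width'])
p=robot.camera("scene");im=p["img"];cv2.imwrite("pics/s7.png",cv2.resize(im[110:290,190:430,::-1],None,fx=3,fy=3))
E
```

```text
avg pos [ 0.6548 -0.2378  0.0639] std [0. 0. 0.] yaw -0.0903 F [ 0.2 -0.8 -0.5] t 13.2167
DELTA [2.4 2.  5.4] [-0.  0. -0.]
0.009595711238094223
```

View pics/s7.png

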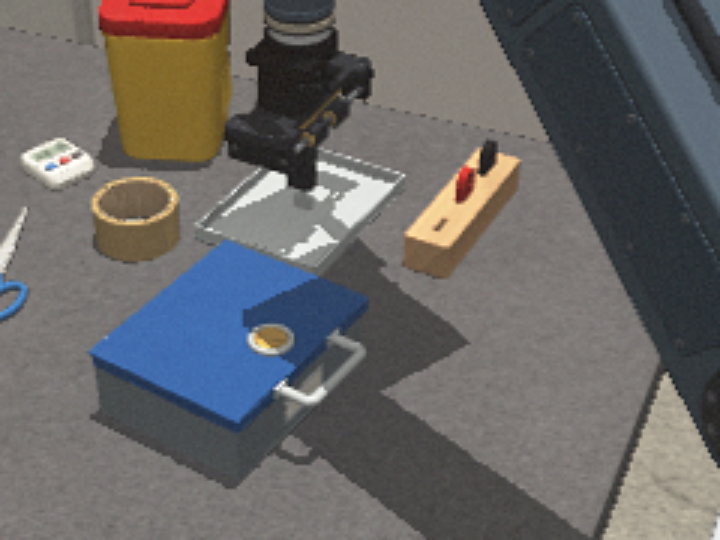

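The scene crop shows the gripper over the tray's middle (300,185), the lid shut and the other two keys standing in the block. I'll lower to contact.

Request:
move_arm(
  series="0 0 2 0 0 0;0 0 4 0 0 0;0 0 5.5 0 0 0;0 0 6 0 0 0;0 0 6 0 0 0",
)

```text
time: 13.68
position: [0.6548, -0.2382, 0.0583]
tool_rot: [0.999, -0.045, 0.0, 0.0]
ft_force: [-0.0, 0.3, -1.1]
grip_width: 0.0098
grip_force: 35.0
```

```bash
python3 -c "
from h import *
avg(1)"
```

```text
avg pos [ 0.6549 -0.2382  0.0583] std [0. 0. 0.] yaw -0.0905 F [ 0.2 -0.6 -0.9] t 13.7333
```

Request:
move_arm(
  series="0 0 0 0 0 0;0 0 0 0 0 0;0 0 0 0 0 0;0 0 0 0 0 0;0 0 0 0 0 0;0 0 0 0 0 0;0 0 0 0 0 0;0 0 0 0 0 0",
  jaw=1,
)

```text
time: 14.4
position: [0.6549, -0.2382, 0.0582]
tool_rot: [0.999, -0.045, -0.0, 0.0]
ft_force: [0.4, -0.5, -0.3]
grip_width: 0.0551
grip_force: 0.1
```

Request:
move_arm(
  series="0 0 0 0 0 0;0 0 0 0 0 0;0 0 0 0 0 0;0 0 -5 0 0 0;0 0 -20 0 0 0;0 0 -50 0 0 0;0 0 -85 0 0 0;0 0 -120 0 0 0",
)

```text
time: 15.07
position: [0.6546, -0.238, 0.1802]
tool_rot: [0.999, -0.045, -0.0, -0.0]
ft_force: [1.3, -1.3, 0.4]
grip_width: 0.0869
grip_force: 0.0
```

```bash
python3 - <<'E'
from h import *
avg(1)
p=robot.camera("wrist");cv2.imwrite("pics/w8.png",p["img"][:,:,::-1])
for t in("key_1","red_key"):print(t,[(np.round(d["xyz"],4).tolist(),round(d["p"],2)) for d in robot.tip_of(p,t)[:3]])
E
```

```text
avg pos [ 0.659  -0.2402  0.1895] std [0. 0. 0.] yaw -0.0901 F [0.8 0.1 4.7] t 15.1167
key_1 [([0.6506, -0.2664, 0.0095], 0.89), ([0.4785, -0.3428, 0.0383], 0.7)]
red_key [([0.4848, -0.284, 0.0398], 0.46)]
```

View pics/w8.png

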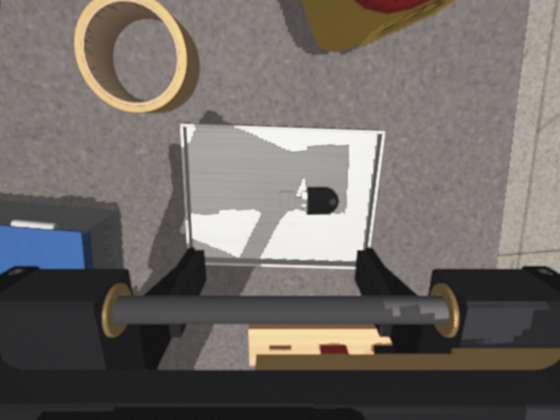

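The key lies flat in the tray at (320,200). Next is the bar.

```bash
python3 -c "
from h import *
delta([.4838,.0712,.16],1.391)"
```

```text
t 15.27 pos [ 0.6558 -0.2386  0.1814] F [-0.3  0.6  0.2] w 0.0868 q [-0.51  0.69  1.29  0.    1.15  1.15]
DELTA [-199.4 -293.1   19.9] [  0.3  -0.1 -84.9]
```

Request:
move_arm(
  series="-25 -36 0 0 0 -7;-50 -73 0 0 0 -14;-75 -110 0 0 0 -21;-100 -147 0 0 0 -28;-125 -184 0 0 0 -35;-150 -220 0 0 0 -42;-175 -256 0 0 0 -49;-199 -293 0 0 0 -56",
  jaw=0.26,
)

```text
time: 15.93
position: [0.4904, 0.0547, 0.1772]
tool_rot: [0.902, 0.431, -0.001, -0.001]
ft_force: [0.8, 0.3, 0.2]
grip_width: 0.0417
grip_force: 0.0
```

Request:
move_arm(
  series="0 0 0 0 0 -7;0 0 0 0 0 -14;0 0 0 0 0 -21;0 0 0 0 0 -28;0 0 0 0 0 -29;0 0 0 0 0 -29",
)

```text
time: 16.43
position: [0.4922, 0.0534, 0.1775]
tool_rot: [0.768, 0.641, -0.001, -0.001]
ft_force: [-0.1, 0.6, -1.5]
grip_width: 0.0228
grip_force: 0.0
```

```bash
python3 - <<'E'
from h import *
p=robot.camera("wrist");cv2.imwrite("pics/w9.png",p["img"][:,:,::-1])
print(proj(p,[[.4838,.0712,.071],[.5539,.0577,.082]]))
print(robot.get_obs()["grip_width"]);adelta([.4838,.0712,.110],1.391,1)
E
```

```text
[[266.89436523 198.95294337]
 [356.62725437 203.56371803]]
0.022665700339878636
avg pos [0.4926 0.0532 0.1777] std [0. 0. 0.] yaw 1.3904 F [-0.4 -0.  -0. ] t 16.5333
DELTA [ 16.2 -11.8  67.7] [-0.1  0.  -0. ]
```

View pics/w9.png

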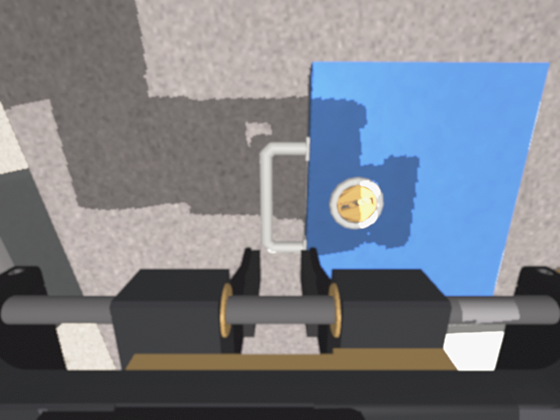

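The bar is at (266,198), as predicted, and the lock slot shows turned. I'll descend and grip.

Request:
move_arm(
  series="16 -12 20 0 0 0;16 -12 50 0 0 0;16 -12 68 0 0 0;16 -12 68 0 0 0;16 -12 68 0 0 0",
)

```text
time: 16.95
position: [0.4835, 0.071, 0.1095]
tool_rot: [0.768, 0.641, -0.001, -0.001]
ft_force: [0.4, 0.4, -0.3]
grip_width: 0.0228
grip_force: 0.0
```

```bash
python3 -c "
from h import *
adelta([.4838,.0712,.074],1.391,1)"
```

```text
avg pos [0.4844 0.0709 0.1104] std [0. 0. 0.] yaw 1.3919 F [-0.2 -0.1 -0.7] t 17.0
DELTA [ 0.1 -0.7 36.4] [-0. -0.  0.]
```

Request:
move_arm(
  series="0 -0.5 12 0 0 0;0 -0.5 24 0 0 0;0 -0.5 34 0 0 0;0 -0.5 36 0 0 0;0 -0.5 36 0 0 0",
)

```text
time: 17.42
position: [0.4838, 0.071, 0.0743]
tool_rot: [0.767, 0.641, -0.0, -0.0]
ft_force: [0.1, 0.5, 0.0]
grip_width: 0.0226
grip_force: 0.0
```

Request:
move_arm(
  series="0 0 0 0 0 0;0 0 0 0 0 0;0 0 0 0 0 0;0 0 0 0 0 0;0 0 0 0 0 0",
  jaw=0,
  newtons=20,
)

```text
time: 17.83
position: [0.4834, 0.0712, 0.0747]
tool_rot: [0.767, 0.642, 0.0, -0.0]
ft_force: [-0.5, 0.8, 4.8]
grip_width: 0.0091
grip_force: 20.0
```

```bash
python3 - <<'E'
from h import *
avg(1)
for th in np.arange(.1,1.45,.1):print(round(th,2),np.round([197*(1-np.cos(th)),-197*np.sin(th)],0))
E
```

```text
avg pos [0.4834 0.0712 0.0747] std [0. 0. 0.] yaw 1.393 F [-2.6  0.4  6.1] t 17.8833
0.1 [  1. -20.]
0.2 [  4. -39.]
0.3 [  9. -58.]
0.4 [ 16. -77.]
0.5 [ 24. -94.]
0.6 [  34. -111.]
0.7 [  46. -127.]
0.8 [  60. -141.]
0.9 [  75. -154.]
1.0 [  91. -166.]
1.1 [ 108. -176.]
1.2 [ 126. -184.]
1.3 [ 144. -190.]
1.4 [ 164. -194.]
```

Request:
move_arm(
  series="0 0.3 -10 0 0 0;0 1 -20 0 0 0;0 2 -30 0 0 0;0 4 -39 0 0 0;0 9 -58 0 0 0;0 16 -77 0 0 0;0 16 -77 0 0 0",
)

```text
time: 18.47
position: [0.4984, 0.0685, 0.1535]
tool_rot: [0.767, 0.642, -0.001, -0.001]
ft_force: [-4.1, 1.2, 1.1]
grip_width: 0.0092
grip_force: 20.0
```

```bash
python3 - <<'E'
from h import *
p=robot.camera("scene");print(robot.get_obs()["ft_force"],robot.get_obs()["grip_width"])
cv2.imwrite("pics/s10.png",cv2.resize(p["img"][110:290,190:430,::-1],None,fx=3,fy=3))
E
```

```text
[-3.04973428  0.66719531  0.96462588] 0.009096596469152401
```

Request:
move_arm(
  series="0 8 -17 0 0 0;0 18 -34 0 0 0;0 30 -50 0 0 0;0 44 -64 0 0 0;0 59 -77 0 0 0;0 75 -89 0 0 0;0 92 -99 0 0 0;0 110 -107 0 0 0",
)

```text
time: 19.18
position: [0.6024, 0.0492, 0.2606]
tool_rot: [0.767, 0.642, -0.005, -0.004]
ft_force: [-10.8, -0.9, 13.2]
grip_width: 0.009
grip_force: 20.0
```

Request:
move_arm(
  series="0 9 -3 0 0 0;0 18 -6 0 0 0;0 28 -8 0 0 0;0 28 -8 0 0 0;0 28 -8 0 0 0",
)

```text
time: 19.6
position: [0.6369, 0.0427, 0.2705]
tool_rot: [0.767, 0.642, 0.002, 0.003]
ft_force: [-2.8, -1.8, 15.1]
grip_width: 0.0095
grip_force: 20.0
```

```bash
python3 - <<'E'
from h import *
avg(1);print(robot.get_obs()["grip_width"])
p=robot.camera("scene")
cv2.imwrite("pics/s11.png",cv2.resize(p["img"][80:290,170:450,::-1],None,fx=2.8,fy=2.8))
E
```

```text
avg pos [0.6369 0.0428 0.2706] std [0. 0. 0.] yaw 1.393 F [-2.9 -2.6 13.2] t 19.65
0.008996151229243408
```

View pics/s11.png

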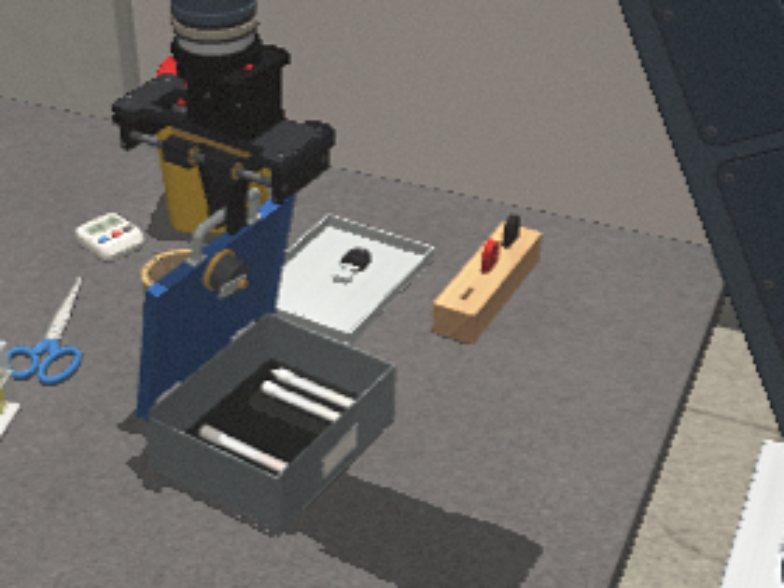

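The lid stands nearly upright with the bar in the fingers, and the keys are still in place. Next I'll release, rise and back off.

Request:
move_arm(
  series="0 0 -1 0 0 0;0 0 -1 0 0 0;0 0 -1 0 0 0;0 0 -1 0 0 0;0 0 -1 0 0 0;0 0 -1 0 0 0",
  jaw=0.35,
)

```text
time: 20.2
position: [0.635, 0.044, 0.2665]
tool_rot: [0.767, 0.642, -0.0, -0.0]
ft_force: [0.2, -0.7, -0.3]
grip_width: 0.03
grip_force: 0.0
```

Request:
move_arm(
  series="0 0 -10 0 0 0;0 0 -25 0 0 0;0 0 -45 0 0 0;0 0 -70 0 0 0;0 0 -90 0 0 0;0 -30 -90 0 0 0;0 -60 -90 0 0 0;0 -60 -90 0 0 0",
)

```text
time: 20.87
position: [0.5702, 0.0561, 0.3576]
tool_rot: [0.767, 0.642, -0.002, -0.002]
ft_force: [-0.1, -0.5, -1.0]
grip_width: 0.0302
grip_force: 0.0
```

```bash
python3 - <<'E'
from h import *
avg(1)
p=robot.camera("scene")
for t in("lid_bar","lid_hinge","key_1","red_key","reagent_bottle"):print(t,[(np.round(d["xyz"],4).tolist(),round(d["p"],2)) for d in robot.tip_of(p,t)[:2]])
E
```

```text
avg pos [0.5733 0.0554 0.358 ] std [0. 0. 0.] yaw 1.3939 F [-0.1 -0.3 -0.3] t 20.9167
lid_bar [([0.6355, 0.041, 0.2623], 0.9)]
lid_hinge [([0.6757, 0.0351, 0.0737], 0.63)]
key_1 [([0.6524, -0.2703, 0.0102], 0.52), ([0.481, -0.3461, 0.0413], 0.52)]
red_key [([0.4875, -0.2871, 0.0389], 0.51)]
reagent_bottle [([0.5081, 0.3798, -0.0011], 0.9)]
```

The lid is at about 1.36 rad, everything is in place and the arm is free, so I'll hand in.

```bash
python3 -c "
from rig import robot
print(robot.hand_in())"
```

```text
the job is handed in; nothing more can be done
None
```

The job is handed in at about 21 s of the 72 s allowed (no verdict came back): the first black key I tried turned the lock to its stop and now lies in the tray, the lid stands open at about 1.36 rad, and the other black key, the red key and the bottle are where they started.

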